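# Fetch the race car from the display case

### The job

First stand the glue bottle and the screw tin, which are in the way on the clear lid of the display case, upright in the aluminium side tray; then swing the lid up past its balance point so that it stays open by itself, lift out the open-wheel race car and set it on its wheels inside the empty white start box on the track, lengthwise along it (either way round). After that close the lid and put the bottle and the tin back upright, each where it stood on the lid to within about a centimetre; leave the delivery van in the case and the saloon parked on the track where they are, and never let the bottle or the tin tip over.

Things in the scene. Friction and masses are not known exactly. Their poses are not given: they have to be found in the camera images.
- case: Fixed wooden box 150 (its x) x 260 (y) x 60 mm high, walls and floor 6 mm, with a clear lid (top at 66 mm when shut). Origin: centre of the underside, on the table; +x points from the lid's grip bar to the hinge. Hinge line along y at x = +75, z = 60 mm. Inside, race car and van stand side by side, lengthwise along x, about 60 mm either side of the middle.
- lid (a joint): Angle of the clear lid (150 x 260 mm, 6 mm thick, 0.3 kg) in rad: 0 shut, 1.8 fully open (leaning back against its stop). Light friction only: it falls shut when let go below about 1.5 and falls open above about 1.6.
- lid_bar (a point): Centre of the lid's brass grip bar: round, 14 mm thick, 30 mm long along the case's y, on a 12 mm wide stalk 28 mm out from the lid's front edge; 178 mm from the hinge line, 63 mm above the table when shut. Pinched over its two ends (fingers closing along the case's y) it pivots between the fingers as the lid swings. Its axes turn with the lid.
- glue: White plastic glue bottle with a nozzle, standing upright on the lid: body 36 mm in diameter and 58 mm high, shoulder and cone nozzle up to 88 mm, about 70 g. Origin: centre of its underside, z up.
- tin: Low round steel tin of screws, 52 mm in diameter, 34 mm high, about 120 g, standing on the lid. Origin: centre of its underside, z up.
- racer: White open-wheel race car, free-standing black wheels and wings: 120 mm long (its x), 52 mm wide over the wheels, 34 mm high, about 90 g, in the case lengthwise. Origin: its middle, at the level of the wheels' undersides. Grip it between the wheels by the flat side pods (46 mm long about the origin, 36 mm wide, 6 to 24 mm up). Wheels do not turn.
- van: White delivery van with a tall box body, 98 x 45 mm, 43 mm high, in the case beside the race car; to be left there. Origin: its middle, at the level of the wheels' undersides; x lengthwise.
- tray: Aluminium side tray, fixed on the table: 200 (its x) x 160 (its y) mm, walls 18 mm high and 5 mm thick, floor 5 mm thick. Origin: centre of its underside, z up.
- grid: White painted start box on the free lane of the black track piece (220 x 170 mm, 10 mm thick, fixed): an outline 150 mm long (its x, along the lane) and 64 mm wide, flush with the track's top. Origin: centre of the box on the track's top face, 10 mm above the table. The other lane is 84 mm to one side.
- saloon: White saloon car with a glass cabin, 108 x 45 mm, 35 mm high, parked on the track's other lane, lengthwise along it; to be left there. Origin: its middle, at the level of the wheels' undersides; x lengthwise.
There are look-alikes about, which are no part of the job. What is shaped like the glue but blue is not meant.

How it is judged:
By the outcome, as a careful person would: the job done as asked, in the order asked, and still so for the second after the job is handed in, with the robot touching nothing.
It also fails if it takes over 134 s, if anything falls off the work surface, if the arm or the gripper's body presses on something with over 40 N, if the wrist force passes 120 N, or if a joint passes its speed limit or range.

### The arm

A 6-joint arm with a two-finger parallel gripper is mounted at the origin on the work surface. World frame = base frame: x ahead of the robot, y to its left, z up, the work surface at z = 0. Lengths are in mm, angles in degrees, forces in N, time in s.
With the tool pointing down it reaches from about 350 to 850 mm from the base axis. Payload 8.1 kg.
Tool frame: the origin (TCP) lies between the finger pads; the fingertips stand 22 mm ahead of it and the grasp point (between the pads) lies 3 mm ahead of it; z points along the fingers, y is the line along which they close (so a half turn about z gives the same grasp; the last joint's range is limited). The gripper opens to 85 mm and grips with 20 to 120 N. Pads are 22 mm wide; open, the fingers measure 114 mm over their backs; the gripper's body (76 mm by 85 mm) begins 54 mm behind the grasp point. The pads swing forward as they close: fully open they stand 13 mm farther back than shut.
Start: joints at [67.529, 7.471, 85.268, -0, 87.261, -4.893], TCP at [181.184, 571.995, 253.292] pointing down, gripper open.
Joint ranges: [-169.43, 169.43], [-51.17, 129.36], [1.28, 143.12], [-76.62, 256.62], [0, 156.53], [-152.29, 152.29]. Speed limits (degrees/s): [136.94, 136.94, 159.86, 180, 180, 180].

### API

Orientations are given as [roll, pitch, yaw] about the fixed x, y, z axes, in that order (R = Rz(yaw) Ry(pitch) Rx(roll)).
In Python, from bench import r, vision gives the robot as it stands.
- The arm moves only by the tool step_arm, never from a script. Its argument "targets" is a list that holds one entry, the list of rows, each a list of 6 numbers: the shift along the world's x, y, z in mm, then the turn, a rotation vector about the world's x, y, z in rad. In form: [[[x, y, z, rx, ry, rz], ...]]. A call has 1 to 12 rows; each row is the pose to reach, as a shift and turn from the pose commanded when the call began; what a row does not reach only later rows make up. A row lasts 1/12 s, in which the tool goes at most 41.7 mm and 7.16 degrees, less where a joint would pass 70% of its speed; a pose out of reach is approached as far as the arm can. A call with a gripper value outside its range is refused whole. "fingers" is the gripper's target within -1 to 1 (shut at 1, half-way at 0, fully open at -1), set as the call begins (left out, the last holds). The fingers move at their own pace and stop on an object; "newtons" is the grip in N (left out, the last holds). Time passes only in rows, so rows that repeat a pose let the fingers close. It gives the time, the measured TCP pose, the force, the opening and the grip force at its end, in the units of the state.
- r.sense(): the state, without advancing time (a new reading comes with each control period).
- vision.snapshot(name): name is "scene" or "top"; returns a dict with "img" (480x640x3 uint8, blue, green, red), "mtx" (3x3 intrinsics, pixels), "D" ([k1, k2, p1, p2, k3] as OpenCV has them; the pictures are not rectified), "eye" and "attitude" of the camera in the world. Camera axes: x right, y up, looking along -z (the intrinsics and any distortion apply to the point x, -y, -z); pixel columns grow to the right and rows downward; lengths in mm; the calibration is good to about 2 mm. A picture is of the moment at which its call begins. There is no depth.
- r.hand_in(): hands the job in; it is judged then, once.
The state is a dict: "time": time; "joint_pos": joint angles; "qd": joint speeds; "joint_efforts": joint torques, N m; "tool_pos": TCP position; "tcp_rot": TCP orientation; "ft_force": force on the tool from outside, world axes, zero at the start; "wrist_torque": the same for the moment, N m; "finger_gap": finger opening in mm; "grip_force": force on a finger pad.
Only numpy, scipy, OpenCV 4.12 (cv2) and the standard library are available. Lean on these libraries where they do the work, as an engineer would, in place of code of your own. Each camera call takes 0.05 s, during which the arm holds its last target. There are 200 camera calls.

## Working session

There is one attempt and no reset: what is moved stays moved. The work goes in short steps, Python scripts to look and compute and a tool call to move; the robot and the scene stay as the last step left them, time stands still between calls to the robot, and variables do not carry over. Pictures are saved under pics/ and viewed, at most 14 in all, crops included, and the job is handed in when it is done.

Besides the shell and the picture viewer there is one more tool, called after "Emit:" by a JSON object that holds its "method" and its "body". step_arm: Moves the arm, as the interface text tells. Its arguments: {"type":"object","properties":{"targets":{"type":"array"},"fingers":{"type":"number"},"newtons":{"type":"number"}},"required":["targets"]}

```bash
ls; mkdir -p pics; cat > h.py <<'E'
import numpy as np, cv2
from bench import r, vision
from scipy.spatial.transform import Rotation as R
def snap(name,f=None):
    s=vision.snapshot(name)
    if f: cv2.imwrite('pics/'+f,s['img'])
    return s
E
python3 - <<'E'
from h import *
for n in('scene','top'):
    s=snap(n,n+'0.png'); print(n,s['mtx'],s['D'],s['eye'],s['attitude'])
print(r.sense())
E
```

```text
pics
scene [[445.54384187   0.         317.64897476]
 [  0.         445.54384187 233.92713915]
 [  0.           0.           1.        ]] [-0.00995316  0.          0.          0.          0.        ] [1343.92738393   73.81361902  728.24269434] [50.20030536 -1.06992315 95.76397628]
top [[440.32009669   0.         321.60372141]
 [  0.         440.32009669 234.62344433]
 [  0.           0.           1.        ]] [-0.01246183  0.          0.          0.          0.        ] [467.78868493  11.30712319 904.08078676] [  4.42112771  -1.10128057 -91.42034661]
{'time': 0.1, 'joint_pos': array([ 6.75278313e+01,  7.51258248e+00,  8.53229693e+01, -5.68472682e-04,
        8.72616720e+01, -4.89436781e+00]), 'qd': array([ 0.08960043, -0.04782602, -0.10760953,  0.14498939, -0.13923686,
        0.02057794]), 'joint_efforts': array([ 1.61020813e-03, -5.70957720e+01, -5.01939690e+01, -6.96659208e-05,
        8.24944640e-03, -3.01557179e-05]), 'tool_pos': array([181.01922695, 571.56045538, 252.33119378]), 'tcp_rot': array([-1.79903082e+02, -7.72932493e-03,  1.62422220e+02]), 'ft_force': array([-0.81190571,  0.089939  , -0.26436378]), 'wrist_torque': array([-0.01909015, -0.00873723, -0.00994551]), 'grip_force': 0.0, 'finger_gap': 85.47821898071614}
```

View pics/scene0.png

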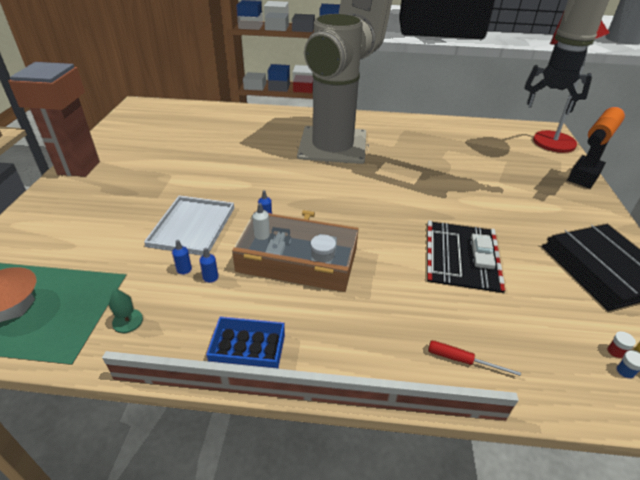

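View pics/top0.png

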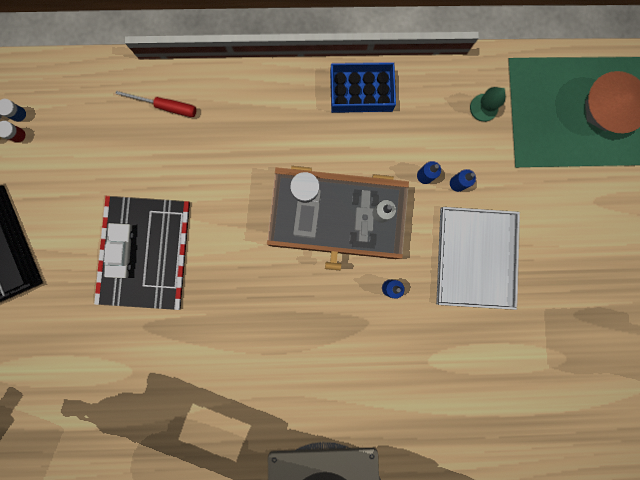

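The scene view shows the case in the middle (its bar towards the robot), the tray at image left and the track at image right. In the top view the case is about (340,213), glue (386,209), tin (305,186), bar (333,260), tray (478,257), start box (163,250), with a blue bottle near the case at (394,288). I'll zoom in.

```bash
python3 - <<'E'
import cv2
a=cv2.imread('pics/top0.png')
cv2.imwrite('pics/c1.png',cv2.resize(a[160:310,255:455],None,fx=4,fy=4,interpolation=cv2.INTER_CUBIC))
b=cv2.hconcat([a[190:315,90:195],a[200:325,430:525]])
cv2.imwrite('pics/c2.png',cv2.resize(b,None,fx=4,fy=4,interpolation=cv2.INTER_CUBIC))
E
```

```text
(no output)
```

View pics/c1.png

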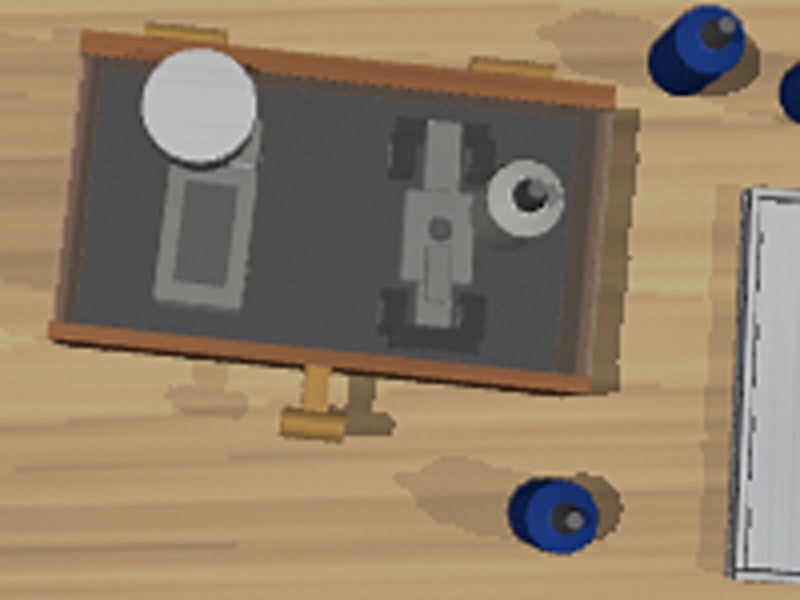

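View pics/c2.png

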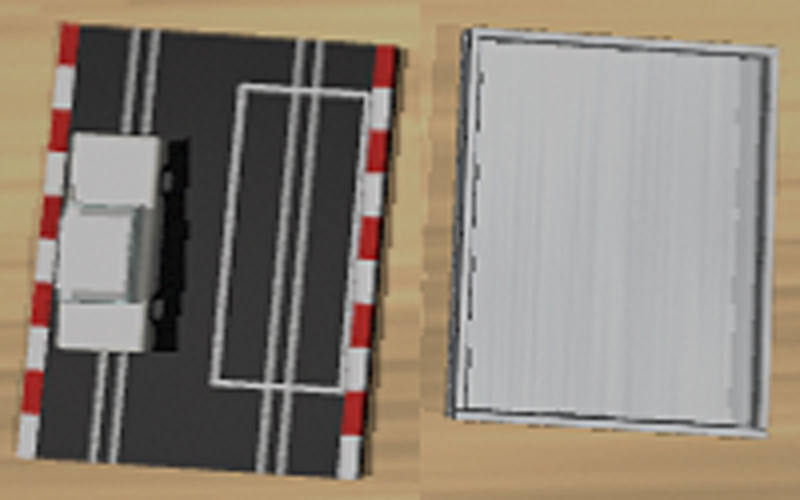

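c1 shows tin top at (200,104), glue body top at (525,199), bar at (312,425), racer pods at about (437,237). c2 shows the box corners (241,86), (370,94), (342,390), (212,383) and the tray rim.

```bash
cat >> h.py <<'E'
def ray(s,uv,z):
    p=cv2.undistortPoints(np.array(uv,float).reshape(-1,1,2),s['mtx'],s['D']).reshape(-1,2)
    d=np.c_[p[:,0],-p[:,1],-np.ones(len(p))]@R.from_euler('xyz',s['attitude'],degrees=True).as_matrix().T
    e=np.array(s['eye']); return e+d*((z-e[2])/d[:,2])[:,None]
def proj(s,P):
    M=R.from_euler('xyz',s['attitude'],degrees=True).as_matrix()
    c=(np.atleast_2d(P)-s['eye'])@M; c=c*[1,-1,-1]
    return cv2.projectPoints(c,np.zeros(3),np.zeros(3),s['mtx'],s['D'])[0].reshape(-1,2)
E
python3 - <<'E'
from h import *
np.set_printoptions(suppress=True,precision=1)
s=snap('top')
f1=lambda p:(np.array(p,float)+.5)/4-.5+[255,160]
print('case',ray(s,f1([(82,32),(614,87),(590,392),(50,338)]),60))
print('tin',ray(s,f1([(200,104)]),100),'glue',ray(s,f1([(525,199)]),124),ray(s,f1([(538,190)]),154))
print('bar',ray(s,f1([(312,423)]),70),'racer',ray(s,f1([(437,237)]),28))
print('blue',ray(s,f1([(553,515)]),58))
print('grid',ray(s,(np.array([(241,86),(370,94),(342,390),(212,383)])+.5)/4-.5+[90,190],10))
print('tray',ray(s,(np.array([(470,28),(776,47),(768,437),(453,418)])+.5)/4-.5+[325,200],18))
print(proj(snap('scene'),[[450,-170,66]]))
E
```

```text
case [[ 665.3   80.5   60. ]
 [ 632.8 -177.8   60. ]
 [ 484.7 -160.3   60. ]
 [ 516.8   98.3   60. ]]
tin [[621.   23.4 100. ]] glue [[ 570.4 -121.4  124. ]] [[ 570.2 -122.   154. ]]
bar [[473.1 -25.7  70. ]] racer [[564.8 -92.8  28. ]]
blue [[ 426.3 -140.6   58. ]]
grid [[592.5 340.5  10. ]
 [587.  275.1  10. ]
 [437.6 289.2  10. ]
 [442.7 354.3  10. ]]
tray [[ 587.4 -254.9   18. ]
 [ 574.2 -412.5   18. ]
 [ 376.7 -396.7   18. ]
 [ 390.6 -237.3   18. ]]
[[252.2 202.8]]
```

Case is at about (575,-40) with yaw -7°, the box at (515,315) with yaw -5.3°, and the tray at (482,-325) with yaw -4.8°. Moving to the glue.

Emit:
{"method": "step_arm", "body": {"targets": [[[20, -35, 0, 0, 0, 0.02], [40, -71, 0, 0, 0, 0.04], [60, -107, 0, 0, 0, 0.06], [80, -142, 0, 0, 0, 0.08], [100, -178, 0, 0, 0, 0.1], [120, -213, 0, 0, 0, 0.12], [140, -249, 0, 0, 0, 0.14], [160, -285, 0, 0, 0, 0.16], [180, -320, 0, 0, 0, 0.185], [200, -356, 0, 0, 0, 0.185], [220, -391, 0, 0, 0, 0.185], [220, -391, 0, 0, 0, 0.185]]], "fingers": -1, "newtons": 30}}

```text
time: 1.2
tool_pos: [403.9, 175.1, 253.3]
tcp_rot: [-179.9, 0.1, 172.6]
ft_force: [-0.4, 1.2, 0.4]
finger_gap: 85.3
grip_force: 0.0
```

Emit:
{"method": "step_arm", "body": {"targets": [[[20, -36, 0, 0, 0, 0], [40, -71, 0, 0, 0, 0], [60, -107, 0, 0, 0, 0], [80, -142, 0, 0, 0, 0], [100, -178, 0, 0, 0, 0], [120, -214, 0, 0, 0, 0], [140, -250, 0, 0, 0, 0], [160, -285, -10, 0, 0, 0], [169, -302, -30, 0, 0, 0], [169, -302, -50, 0, 0, 0], [169, -302, -60, 0, 0, 0], [169, -302, -60, 0, 0, 0]]]}}

```text
time: 2.2
tool_pos: [568.2, -120.2, 189.6]
tcp_rot: [179.9, -0.4, 173.0]
ft_force: [0.2, 0.4, -0.8]
finger_gap: 85.6
grip_force: 0.0
```

```bash
python3 -c "
from h import *
s=r.sense(); print(s['tool_pos'],s['tcp_rot'],s['joint_pos'])"
```

```text
[ 568.20255367 -120.21909162  189.57284777] [179.92494194  -0.35583974 172.9980489 ] [-1.70110874e+01  7.00905625e+00  9.24891456e+01  1.22243408e-02
  8.08652676e+01 -1.00010882e+02]
```

Emit:
{"method": "step_arm", "body": {"targets": [[[0, 0, -20, 0, 0, 0], [0, 0, -40, 0, 0, 0], [0, 0, -55, 0, 0, 0], [0, 0, -68, 0, 0, 0], [0, 0, -76, 0, 0, 0], [0, 0, -80, 0, 0, 0], [0, 0, -80, 0, 0, 0], [0, 0, -80, 0, 0, 0]]]}}

```text
time: 2.87
tool_pos: [570.7, -120.9, 114.2]
tcp_rot: [-180.0, 0.1, 173.0]
ft_force: [-0.6, -0.8, 0.7]
finger_gap: 85.4
grip_force: 0.0
```

```bash
python3 -c "
from h import *
s=snap('scene'); a=s['img'][170:300,190:370]; cv2.imwrite('pics/s1.png',cv2.resize(a,None,fx=4,fy=4,interpolation=cv2.INTER_CUBIC)); print(r.sense()['tool_pos'])"
```

```text
[ 570.91158244 -121.08995337  114.51639603]
```

View pics/s1.png

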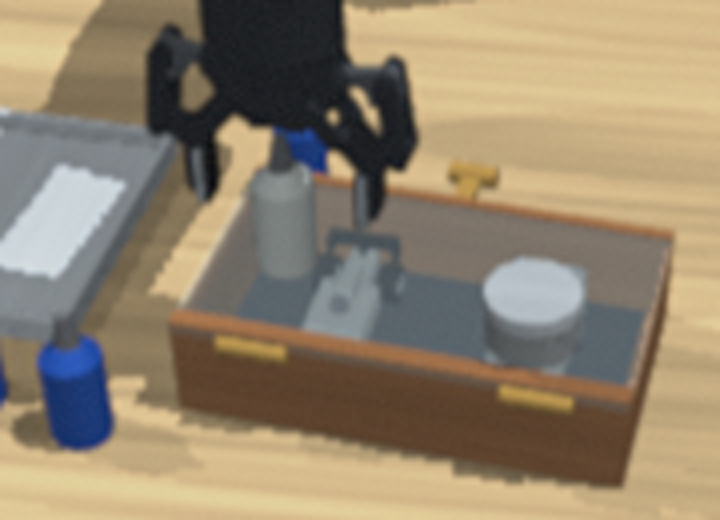

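The crop shows the fingers straddling the glue bottle, with its body at (285,220) and the nozzle just under the gripper body. I'm closing.

Emit:
{"method": "step_arm", "body": {"targets": [[[0, 0, 0, 0, 0, 0], [0, 0, 0, 0, 0, 0], [0, 0, 0, 0, 0, 0], [0, 0, 0, 0, 0, 0], [0, 0, 0, 0, 0, 0], [0, 0, 0, 0, 0, 0], [0, 0, 0, 0, 0, 0], [0, 0, 0, 0, 0, 0]]], "fingers": 1, "newtons": 25}}

```text
time: 3.58
tool_pos: [570.4, -121.1, 113.7]
tcp_rot: [-180.0, 0.0, 173.0]
ft_force: [-0.5, 0.2, 4.4]
finger_gap: 35.1
grip_force: 27.8
```

Emit:
{"method": "step_arm", "body": {"targets": [[[0, 0, 8, 0, 0, 0], [0, 0, 25, 0, 0, 0], [0, 0, 45, 0, 0, 0], [-6, -9, 58, 0, 0, 0], [-20, -30, 60, 0, 0, 0], [-38, -57, 60, 0, 0, 0], [-58, -88, 60, 0, 0, 0], [-78, -118, 60, 0, 0, 0], [-98, -148, 60, 0, 0, 0], [-116, -175, 60, 0, 0, 0], [-129, -195, 60, 0, 0, 0], [-135, -204, 60, 0, 0, 0]]]}}

```text
time: 4.58
tool_pos: [432.7, -327.9, 173.6]
tcp_rot: [-179.9, -0.0, 172.9]
ft_force: [-0.1, -0.0, -0.2]
finger_gap: 35.1
grip_force: 27.3
```

Emit:
{"method": "step_arm", "body": {"targets": [[[0, 0, -10, 0, 0, 0], [0, 0, -28, 0, 0, 0], [0, 0, -50, 0, 0, 0], [0, 0, -72, 0, 0, 0], [0, 0, -92, 0, 0, 0], [0, 0, -106, 0, 0, 0], [0, 0, -113, 0, 0, 0], [0, 0, -117, 0, 0, 0], [0, 0, -119, 0, 0, 0], [0, 0, -120, 0, 0, 0], [0, 0, -120, 0, 0, 0]]]}}

```text
time: 5.5
tool_pos: [435.8, -325.3, 54.1]
tcp_rot: [-180.0, 0.1, 173.0]
ft_force: [0.4, 0.1, 0.0]
finger_gap: 34.9
grip_force: 27.3
```

Emit:
{"method": "step_arm", "body": {"targets": [[[0, 0, -0.5, 0, 0, 0], [0, 0, -1, 0, 0, 0], [0, 0, -1.5, 0, 0, 0], [0, 0, -1.5, 0, 0, 0]]]}}

```text
time: 5.83
tool_pos: [435.7, -325.5, 52.7]
tcp_rot: [-180.0, 0.1, 173.0]
ft_force: [-0.3, 0.2, 4.5]
finger_gap: 35.2
grip_force: 27.8
```

Emit:
{"method": "step_arm", "body": {"targets": [[[0, 0, 0, 0, 0, 0], [0, 0, 0, 0, 0, 0], [0, 0, 0, 0, 0, 0], [0, 0, 0, 0, 0, 0], [0, 0, 0, 0, 0, 0], [0, 0, 5, 0, 0, 0], [0, 0, 25, 0, 0, 0], [0, 0, 55, 0, 0, 0], [0, 0, 90, 0, 0, 0], [0, 0, 125, 0, 0, 0], [0, 0, 150, 0, 0, 0], [0, 0, 150, 0, 0, 0]]], "fingers": -1}}

```text
time: 6.83
tool_pos: [437.8, -327.3, 209.6]
tcp_rot: [-179.6, 0.5, 173.0]
ft_force: [0.3, -0.5, 0.2]
finger_gap: 85.4
grip_force: 0.0
```

```bash
python3 -c "
from h import *
s=snap('scene'); a=s['img'][170:300,140:320]; cv2.imwrite('pics/s2.png',cv2.resize(a,None,fx=4,fy=4,interpolation=cv2.INTER_CUBIC)); print(r.sense()['tool_pos'])"
```

```text
[ 436.97464394 -326.59557405  206.43195276]
```

View pics/s2.png

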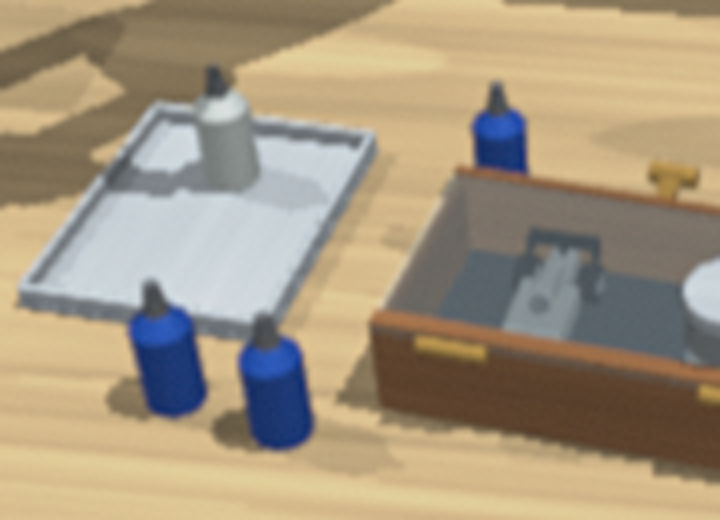

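The glue stands upright in the tray, base about (230,185). On to the tin.

Emit:
{"method": "step_arm", "body": {"targets": [[[10, 19, 0, 0, 0, 0], [28, 52, 0, 0, 0, 0], [46, 87, 0, 0, 0, 0], [64, 121, 0, 0, 0, 0], [82, 155, 0, 0, 0, 0], [100, 189, 0, 0, 0, 0], [118, 222, 0, 0, 0, 0], [136, 256, 0, 0, 0, 0], [154, 290, 0, 0, 0, 0], [172, 322, -10, 0, 0, 0], [186, 348.5, -20, 0, 0, 0], [186, 348.5, -30, 0, 0, 0]]]}}

```text
time: 7.88
tool_pos: [622.1, 28.8, 170.0]
tcp_rot: [179.9, -0.1, 173.3]
ft_force: [0.8, -1.0, 0.7]
finger_gap: 85.8
grip_force: 0.0
```

Emit:
{"method": "step_arm", "body": {"targets": [[[0, 0, -15, 0, 0, 0], [0, 0, -32, 0, 0, 0], [0, 0, -48, 0, 0, 0], [0, 0, -62, 0, 0, 0], [0, 0, -72, 0, 0, 0], [0, 0, -77, 0, 0, 0], [0, 0, -79, 0, 0, 0], [0, 0, -79, 0, 0, 0]]]}}

```text
time: 8.55
tool_pos: [621.1, 23.3, 92.6]
tcp_rot: [-180.0, -0.0, 173.0]
ft_force: [-0.4, 1.0, 0.2]
finger_gap: 85.3
grip_force: 0.0
```

Emit:
{"method": "step_arm", "body": {"targets": [[[0, 0, 0, 0, 0, 0], [0, 0, 0, 0, 0, 0], [0, 0, 0, 0, 0, 0], [0, 0, 0, 0, 0, 0], [0, 0, 0, 0, 0, 0], [0, 0, 0, 0, 0, 0]]], "fingers": 1, "newtons": 30}}

```text
time: 9.05
tool_pos: [622.0, 23.5, 94.1]
tcp_rot: [180.0, 0.1, 173.0]
ft_force: [-0.2, -0.2, 6.5]
finger_gap: 51.0
grip_force: 31.5
```

Emit:
{"method": "step_arm", "body": {"targets": [[[0, 0, 8, 0, 0, 0], [0, 0, 25, 0, 0, 0], [0, -4, 45, 0, 0, 0], [-5, -20, 58, 0, 0, 0], [-12, -48, 60, 0, 0, 0], [-20, -82, 60, 0, 0, 0], [-29, -118, 60, 0, 0, 0], [-38, -154, 60, 0, 0, 0], [-47, -190, 60, 0, 0, 0], [-56, -226, 60, 0, 0, 0], [-65, -262, 60, 0, 0, 0], [-74, -298, 60, 0, 0, 0]]]}}

```text
time: 10.05
tool_pos: [546.3, -276.1, 153.1]
tcp_rot: [180.0, -0.0, 173.0]
ft_force: [0.6, 0.1, -1.5]
finger_gap: 50.9
grip_force: 31.5
```

Emit:
{"method": "step_arm", "body": {"targets": [[[-7, -30, 0, 0, 0, 0], [-11, -48, -5, 0, 0, 0], [-12, -53, -20, 0, 0, 0], [-12, -53, -40, 0, 0, 0], [-12, -53, -62, 0, 0, 0], [-12, -53, -84, 0, 0, 0], [-12, -53, -102, 0, 0, 0], [-12, -53, -112, 0, 0, 0], [-12, -53, -117, 0, 0, 0], [-12, -53, -119, 0, 0, 0], [-12, -53, -119, 0, 0, 0]]]}}

```text
time: 10.97
tool_pos: [535.5, -327.7, 34.4]
tcp_rot: [-180.0, 0.0, 173.0]
ft_force: [-0.1, 0.4, -0.0]
finger_gap: 50.9
grip_force: 31.6
```

Emit:
{"method": "step_arm", "body": {"targets": [[[0, 0, -0.5, 0, 0, 0], [0, 0, -1, 0, 0, 0], [0, 0, -1.5, 0, 0, 0], [0, 0, -1.5, 0, 0, 0]]]}}

```text
time: 11.3
tool_pos: [535.7, -327.9, 33.2]
tcp_rot: [-180.0, 0.1, 173.0]
ft_force: [-0.5, -0.8, 2.0]
finger_gap: 51.3
grip_force: 31.8
```

Emit:
{"method": "step_arm", "body": {"targets": [[[0, 0, 0, 0, 0, 0], [0, 0, 0, 0, 0, 0], [0, 0, 0, 0, 0, 0], [0, 0, 0, 0, 0, 0], [0, 0, 2, 0, 0, 0], [0, 0, 15, 0, 0, 0], [0, 0, 40, 0, 0, 0], [0, 0, 75, 0, 0, 0], [0, 0, 110, 0, 0, 0], [-5, 20, 130, 0, 0, 0], [-12, 50, 140, 0, 0, 0], [-19, 84, 140, 0, 0, 0]]], "fingers": -1}}

```text
time: 12.3
tool_pos: [517.9, -244.9, 177.8]
tcp_rot: [-179.8, 0.4, 172.9]
ft_force: [0.6, 0.9, 0.8]
finger_gap: 85.3
grip_force: 0.0
```

Emit:
{"method": "step_arm", "body": {"targets": [[[-7, 36, 0, 0, 0, 0], [-14, 72, 0, 0, 0, 0], [-21, 108, 0, 0, 0, 0], [-28, 144, 0, 0, 0, 0], [-36, 180, 0, 0, 0, 0], [-41, 206, -10, 0, 0, 0], [-43, 217, -30, 0, 0, 0], [-43, 217, -50, 0, 0, 0], [-43, 217, -70, 0, 0, 0], [-43, 217, -75, 0, 0, 0]]]}}

```text
time: 13.13
tool_pos: [471.4, -25.8, 95.2]
tcp_rot: [180.0, -0.2, 173.1]
ft_force: [-0.5, -0.6, -0.0]
finger_gap: 85.1
grip_force: 0.0
```

```bash
python3 -c "
from h import *
s=snap('scene'); a=s['img'][170:300,140:340]; cv2.imwrite('pics/s3.png',cv2.resize(a,None,fx=4,fy=4,interpolation=cv2.INTER_CUBIC)); print(r.sense()['tool_pos'])"
```

```text
[471.47914075 -26.04063449  95.49921511]
```

View pics/s3.png

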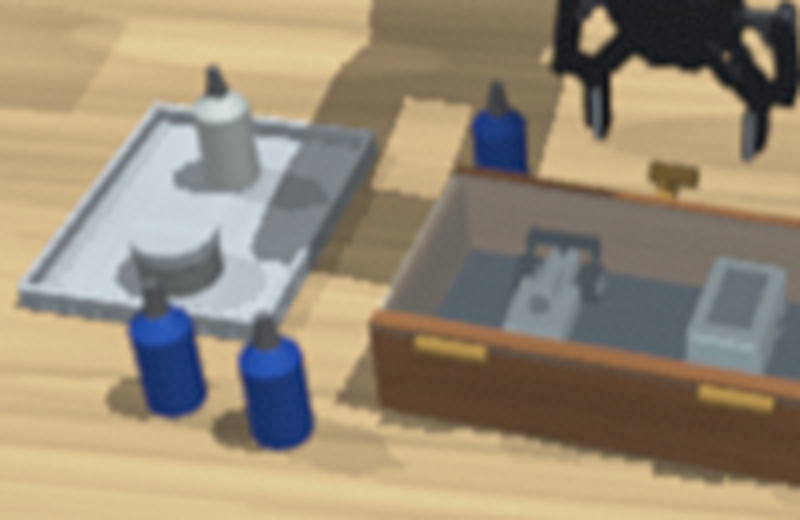

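The glue and tin both stand in the tray, and the fingers straddle the bar at (673,178). Lowering and gripping it.

Emit:
{"method": "step_arm", "body": {"targets": [[[0, 0, -12, 0, 0, 0], [0, 0, -24, 0, 0, 0], [0, 0, -31, 0, 0, 0], [0, 0, -32, 0, 0, 0], [0, 0, -32, 0, 0, 0]]]}}

```text
time: 13.6
tool_pos: [473.4, -26.7, 65.9]
tcp_rot: [180.0, -0.0, 173.0]
ft_force: [-0.4, 1.0, 0.3]
finger_gap: 85.9
grip_force: 0.0
```

Emit:
{"method": "step_arm", "body": {"targets": [[[0, 0, 0, 0, 0, 0], [0, 0, 0, 0, 0, 0], [0, 0, 0, 0, 0, 0], [0, 0, 0, 0, 0, 0], [0, 0, 0, 0, 0, 0], [0, 0, 0, 0, 0, 0], [0, 0, 0, 0, 0, 0], [0, 0, 0, 0, 0, 0]]], "fingers": 1, "newtons": 35}}

```text
time: 14.27
tool_pos: [473.4, -27.2, 65.9]
tcp_rot: [-179.9, 0.0, 173.0]
ft_force: [-2.9, -5.3, 5.3]
finger_gap: 29.3
grip_force: 34.9
```

```bash
python3 -c "
import numpy as np
np.set_printoptions(suppress=True,precision=1)
c,s=np.cos(np.radians(-7)),np.sin(np.radians(-7))
f=lambda t:np.r_[(-178*np.cos(t)-3*np.sin(t))*c,(-178*np.cos(t)-3*np.sin(t))*s,178*np.sin(t)-3*np.cos(t)*-1]
for t in np.arange(0,1.76,.05): print(round(t,2),f(t)-f(0))
"
```

```text
0.0 [0. 0. 0.]
0.05 [ 0.1 -0.   8.9]
0.1 [ 0.6 -0.1 17.8]
0.15 [ 1.5 -0.2 26.6]
0.2 [ 2.9 -0.4 35.3]
0.25 [ 4.8 -0.6 43.9]
0.3 [ 7.  -0.9 52.5]
0.35 [ 9.7 -1.2 60.9]
0.4 [12.8 -1.6 69.1]
0.45 [16.3 -2.  77.1]
0.5 [20.2 -2.5 85. ]
0.55 [24.5 -3.  92.6]
0.6 [ 29.2  -3.6 100. ]
0.65 [ 34.2  -4.2 107.1]
0.7 [ 39.6  -4.9 114. ]
0.75 [ 45.4  -5.6 120.5]
0.8 [ 51.4  -6.3 126.8]
0.85 [ 57.8  -7.1 132.7]
0.9 [ 64.5  -7.9 138.3]
0.95 [ 71.5  -8.8 143.5]
1.0 [ 78.7  -9.7 148.4]
1.05 [ 86.2 -10.6 152.9]
1.1 [ 93.9 -11.5 157. ]
1.15 [101.8 -12.5 160.7]
1.2 [109.9 -13.5 164. ]
1.25 [118.1 -14.5 166.9]
1.3 [126.5 -15.5 169.3]
1.35 [135.1 -16.6 171.3]
1.4 [143.7 -17.6 172.9]
1.45 [152.4 -18.7 174.1]
1.5 [161.2 -19.8 174.8]
1.55 [170.  -20.9 175. ]
1.6 [178.9 -22.  174.8]
1.65 [187.7 -23.  174.2]
1.7 [196.5 -24.1 173.1]
1.75 [205.2 -25.2 171.6]
```

Emit:
{"method": "step_arm", "body": {"targets": [[[0.3, 0, 9, 0, 0, 0], [1.2, -0.1, 17.8, 0, 0, 0], [4.1, -0.4, 35.3, 0, 0, 0], [8.8, -1, 52.5, 0, 0, 0], [15, -1.8, 69, 0, 0, 0], [23, -2.8, 85, 0, 0, 0], [32.5, -4, 100, 0, 0, 0], [43.5, -5.3, 114, 0, 0, 0], [55.7, -6.8, 126.8, 0, 0, 0], [69, -8.4, 138.3, 0, 0, 0], [76.5, -9.4, 143.5, 0, 0, 0], [83.7, -10.3, 148.4, 0, 0, 0]]]}}

```text
time: 15.27
tool_pos: [556.9, -37.8, 214.1]
tcp_rot: [-179.9, -0.1, 173.0]
ft_force: [-3.8, -5.8, 1.0]
finger_gap: 29.0
grip_force: 36.6
```

Emit:
{"method": "step_arm", "body": {"targets": [[[7.6, -0.9, 4.5, 0, 0, 0], [15.5, -1.9, 8.6, 0, 0, 0], [31.8, -3.9, 15.6, 0, 0, 0], [48.5, -6, 20.9, 0, 0, 0], [65.9, -8.1, 24.5, 0, 0, 0], [83.4, -10.2, 26.4, 0, 0, 0], [101, -12.4, 26.4, 0, 0, 0], [110, -13.5, 25.8, 0, 0, 0], [118.7, -14.6, 24.7, 0, 0, 0], [126, -15.5, 23.4, 0, 0, 0], [126, -15.5, 23.4, 0, 0, 0]]]}}

```text
time: 16.18
tool_pos: [683.9, -53.9, 237.4]
tcp_rot: [-179.9, 0.1, 173.0]
ft_force: [-0.4, -6.0, 4.1]
finger_gap: 29.0
grip_force: 37.3
```

```bash
python3 -c "
from h import *
s=snap('scene'); a=s['img'][110:310,190:400]; cv2.imwrite('pics/s4.png',cv2.resize(a,None,fx=3,fy=3,interpolation=cv2.INTER_CUBIC)); print(r.sense()['tool_pos'])"
```

```text
[683.44125908 -53.9020863  237.45281986]
```

View pics/s4.png

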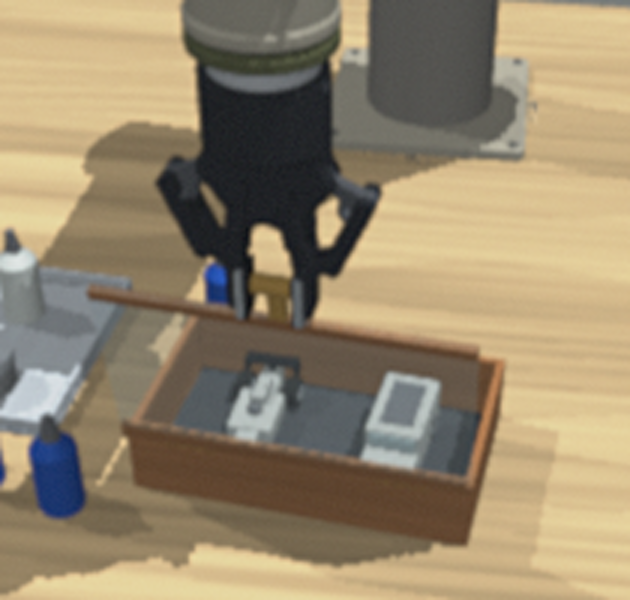

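The lid stands up with its rim behind the bar, still held; racer and van are visible in the case. Releasing and retreating.

Emit:
{"method": "step_arm", "body": {"targets": [[[0, 0, 0, 0, 0, 0], [0, 0, 0, 0, 0, 0], [0, 0, 0, 0, 0, 0], [0, 0, 0, 0, 0, 0], [0, 0, 10, 0, 0, 0], [0, 0, 30, 0, 0, 0], [0, 0, 55, 0, 0, 0], [-5, 15, 75, 0, 0, 0], [-20, 45, 80, 0, 0, 0], [-36, 80, 80, 0, 0, 0], [-52, 115, 80, 0, 0, 0], [-68, 150, 80, 0, 0, 0]]], "fingers": -1}}

```text
time: 17.23
tool_pos: [614.1, 99.0, 318.4]
tcp_rot: [180.0, 0.1, 173.0]
ft_force: [1.4, 0.7, 0.3]
finger_gap: 85.4
grip_force: 0.0
```

Emit:
{"method": "step_arm", "body": {"targets": [[[-18, 36, 0, 0, 0, 0], [-36, 72, 0, 0, 0, 0], [-54, 108, 0, 0, 0, 0], [-65, 130, 0, 0, 0, 0], [-65, 130, 0, 0, 0, 0]]]}}

```text
time: 17.65
tool_pos: [547.5, 232.5, 318.5]
tcp_rot: [179.9, 0.0, 173.3]
ft_force: [-0.5, -0.4, 0.1]
finger_gap: 85.6
grip_force: 0.0
```

```bash
python3 -c "
from h import *
s=snap('top'); a=s['img'][160:290,255:455]; cv2.imwrite('pics/t5.png',cv2.resize(a,None,fx=4,fy=4,interpolation=cv2.INTER_CUBIC)); print(r.sense()['tool_pos'])"
```

```text
[548.65986862 230.26482776 318.32386534]
```

View pics/t5.png

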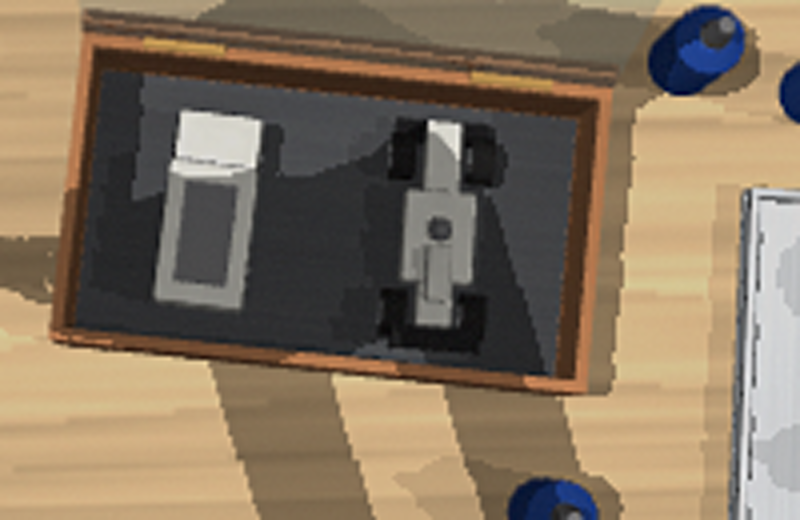

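The lid leans open. The racer's pods have corners (405,189), (477,194), (473,283), (401,278), and its nose and tail are at (446,120) and (432,350).

```bash
python3 - <<'E'
from h import *
np.set_printoptions(suppress=True,precision=1)
s=snap('top')
f1=lambda p:(np.array(p,float)+.5)/4-.5+[255,160]
p=ray(s,f1([(405,189),(477,194),(473,283),(401,278)]),30); print(p,p.mean(0))
d=(p[0]+p[1]-p[2]-p[3]);print(np.degrees(np.arctan2(d[1],d[0])))
q=ray(s,f1([(446,120),(432,350)]),26);print(q,q.mean(0)); d=q[0]-q[1];print(np.degrees(np.arctan2(d[1],d[0])))
E
```

```text
[[ 589.1  -77.2   30. ]
 [ 585.8 -113.3   30. ]
 [ 541.1 -109.8   30. ]
 [ 544.4  -73.9   30. ]] [565.1 -93.6  30. ]
-4.418330510512635
[[624.3 -99.5  26. ]
 [508.3 -88.7  26. ]] [566.3 -94.1  26. ]
-5.323925362436051
```

Emit:
{"method": "step_arm", "body": {"targets": [[[0, -15, 0, 0, 0, 0.01], [2, -45, 0, 0, 0, 0.02], [4, -80, 0, 0, 0, 0.035], [5, -115, 0, 0, 0, 0.035], [7, -150, 0, 0, 0, 0.035], [8, -185, 0, 0, 0, 0.035], [10, -220, 0, 0, 0, 0.035], [12, -255, 0, 0, 0, 0.035], [14, -290, -10, 0, 0, 0.035], [15, -312, -30, 0, 0, 0.035], [15.3, -321.4, -60, 0, 0, 0.035], [15.3, -321.4, -95, 0, 0, 0.035]]]}}

```text
time: 18.75
tool_pos: [566.3, -98.7, 223.7]
tcp_rot: [-179.9, 0.3, 174.7]
ft_force: [1.3, 0.4, -0.9]
finger_gap: 85.4
grip_force: 0.0
```

Emit:
{"method": "step_arm", "body": {"targets": [[[0, 0, -35, 0, 0, 0], [0, 0, -70, 0, 0, 0], [0, 0, -105, 0, 0, 0], [0, 0, -135, 0, 0, 0], [0, 0, -158, 0, 0, 0], [0, 0, -174, 0, 0, 0], [0, 0, -184, 0, 0, 0], [0, 0, -190, 0, 0, 0], [0, 0, -191, 0, 0, 0], [0, 0, -191, 0, 0, 0]]]}}

```text
time: 19.58
tool_pos: [565.7, -94.4, 31.8]
tcp_rot: [-180.0, 0.1, 175.0]
ft_force: [0.9, -0.3, 1.6]
finger_gap: 85.0
grip_force: 0.0
```

Emit:
{"method": "step_arm", "body": {"targets": [[[0, 0, 0, 0, 0, 0], [0, 0, 0, 0, 0, 0], [0, 0, 0, 0, 0, 0], [0, 0, 0, 0, 0, 0], [0, 0, 0, 0, 0, 0], [0, 0, 0, 0, 0, 0], [0, 0, 0, 0, 0, 0], [0, 0, 0, 0, 0, 0]]], "fingers": 1, "newtons": 30}}

```text
time: 20.25
tool_pos: [565.7, -93.8, 32.0]
tcp_rot: [-180.0, 0.1, 175.0]
ft_force: [-2.5, 0.1, 6.1]
finger_gap: 35.5
grip_force: 30.9
```

Emit:
{"method": "step_arm", "body": {"targets": [[[0, 0, 8, 0, 0, 0], [0, 0, 22, 0, 0, 0], [0, 0, 42, 0, 0, 0], [0, 0, 65, 0, 0, 0], [0, 0, 88, 0, 0, 0], [0, 0, 108, 0, 0, 0], [-1, 8, 122, 0, 0, 0], [-3, 25, 130, 0, 0, 0], [-6, 50, 130, 0, 0, 0], [-10, 83, 130, 0, 0, 0], [-14, 118, 130, 0, 0, 0], [-18, 153, 130, 0, 0, 0]]]}}

```text
time: 21.25
tool_pos: [546.7, 60.4, 161.5]
tcp_rot: [180.0, 0.0, 175.0]
ft_force: [1.1, 0.4, -0.5]
finger_gap: 35.2
grip_force: 30.2
```

Emit:
{"method": "step_arm", "body": {"targets": [[[-4, 35, 0, 0, 0, 0], [-8, 70, 0, 0, 0, 0], [-13, 105, 0, 0, 0, 0], [-17, 140, 0, 0, 0, 0], [-21, 175, 0, 0, 0, 0], [-26, 207, 0, 0, 0, 0], [-29, 233, 0, 0, 0, 0], [-31, 248, -5, 0, 0, 0], [-32, 255, -20, 0, 0, 0], [-32, 255, -45, 0, 0, 0], [-32, 255, -70, 0, 0, 0], [-32, 255, -90, 0, 0, 0]]]}}

```text
time: 22.25
tool_pos: [514.4, 313.6, 69.0]
tcp_rot: [-179.9, -0.1, 175.0]
ft_force: [-0.1, -0.3, -1.0]
finger_gap: 35.3
grip_force: 30.2
```

```bash
python3 -c "
from h import *
s=snap('scene'); a=s['img'][170:320,220:520]; cv2.imwrite('pics/s6.png',cv2.resize(a,(800,400),interpolation=cv2.INTER_CUBIC)); print(r.sense()['tool_pos'])"
```

```text
[511.92778875 312.13070328  64.33416684]
```

View pics/s6.png

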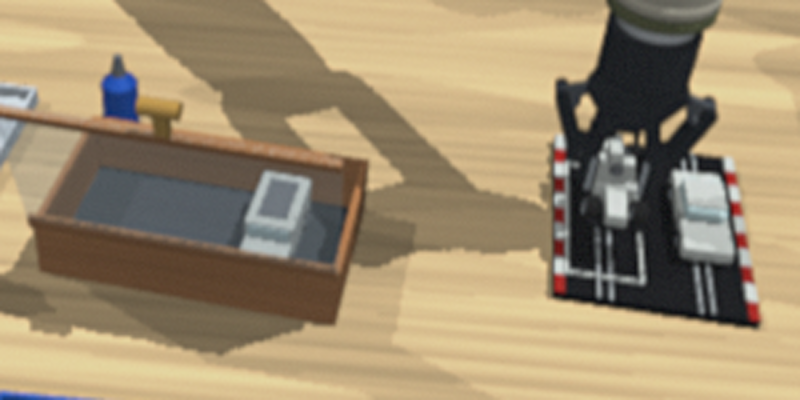

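The racer hangs above the box lane, with the saloon beside it. Lowering.

Emit:
{"method": "step_arm", "body": {"targets": [[[0, 0, -10, 0, 0, 0], [0, 0, -20, 0, 0, 0], [0, 0, -28, 0, 0, 0], [0, 0, -33, 0, 0, 0], [0, 0, -35, 0, 0, 0], [0, 0, -35.5, 0, 0, 0], [0, 0, -36, 0, 0, 0], [0, 0, -36, 0, 0, 0]]]}}

```text
time: 22.97
tool_pos: [515.7, 314.5, 36.0]
tcp_rot: [180.0, 0.1, 175.0]
ft_force: [-1.4, -2.2, 3.9]
finger_gap: 35.2
grip_force: 30.7
```

Emit:
{"method": "step_arm", "body": {"targets": [[[0, 0, -0.5, 0, 0, 0], [0, 0, -0.5, 0, 0, 0], [0, 0, -0.5, 0, 0, 0], [0, 0, -0.5, 0, 0, 0], [0, 0, 2, 0, 0, 0], [0, 0, 15, 0, 0, 0], [0, 0, 40, 0, 0, 0], [0, 0, 75, 0, 0, 0], [0, 0, 115, 0, 0, 0], [0, 0, 155, 0, 0, 0], [0, 0, 195, 0, 0, 0], [0, 0, 230, 0, 0, 0]]], "fingers": -0.4}}

```text
time: 23.97
tool_pos: [515.3, 314.4, 269.7]
tcp_rot: [179.9, 0.2, 175.0]
ft_force: [-0.2, -0.2, -0.5]
finger_gap: 60.0
grip_force: 0.0
```

Emit:
{"method": "step_arm", "body": {"targets": [[[8, -16, 10, 0, 0, 0], [22, -46, 20, 0, 0, 0], [38, -80, 30, 0, 0, -0.01], [54, -112, 40, 0, 0, -0.02], [70, -146, 50, 0, 0, -0.035], [86, -179, 50, 0, 0, -0.035], [102, -212, 50, 0, 0, -0.035], [118, -246, 50, 0, 0, -0.035], [134, -279, 50, 0, 0, -0.035], [150, -312, 50, 0, 0, -0.035], [166, -346, 50, 0, 0, -0.035], [177, -368.5, 50, 0, 0, -0.035]]], "fingers": -1}}

```text
time: 24.97
tool_pos: [692.7, -57.7, 316.2]
tcp_rot: [-179.9, 0.1, 172.9]
ft_force: [0.1, 0.5, 0.7]
finger_gap: 85.5
grip_force: 0.0
```

```bash
python3 -c "
from h import *
s=snap('top'); a=cv2.resize(s['img'][190:315,90:195],None,fx=4,fy=4,interpolation=cv2.INTER_CUBIC)
s2=snap('scene')['img'][110:235,220:320]; b=cv2.resize(s2,(380,500),interpolation=cv2.INTER_CUBIC)
cv2.imwrite('pics/s7.png',cv2.hconcat([a,b])); print(r.sense()['tool_pos'],r.sense()['tcp_rot'])"
```

```text
[692.77167093 -58.88496795 315.38844181] [-1.79929060e+02  1.57337205e-02  1.72747436e+02]
```

View pics/s7.png

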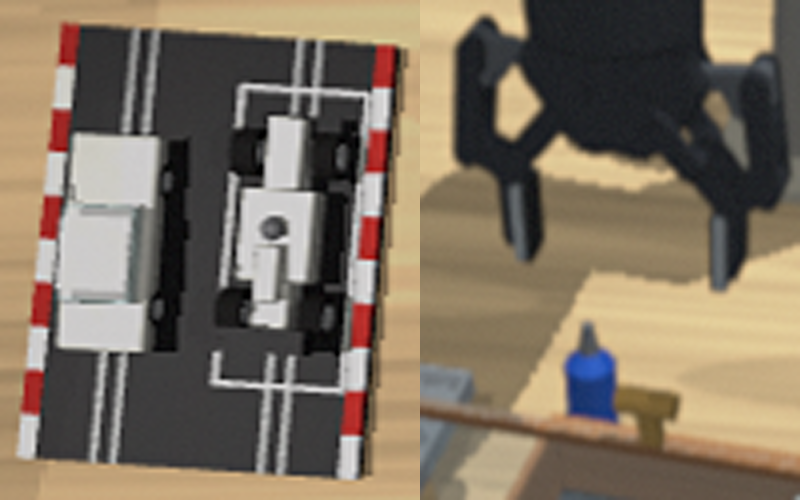

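The racer stands in the box (pods centred at about (281,235)), looking slightly left because of its height. I'll compute its position.

```bash
python3 - <<'E'
from h import *
s=snap('top')
f=lambda p:(np.array(p,float)+.5)/4-.5+[90,190]
p=ray(s,f([(245,187),(323,192),(317,283),(238,277)]),34); print(p,p.mean(0))
print(ray(s,f([(288,115),(268,352)]),32).mean(0))
E
```

```text
[[539.01793225 329.42220307  34.        ]
 [535.65266421 291.12679819  34.        ]
 [490.93241736 294.00388922  34.        ]
 [494.79648166 332.63863996  34.        ]] [515.09987387 311.79788261  34.        ]
[516.11429304 313.83505643  32.        ]
```

Emit:
{"method": "step_arm", "body": {"targets": [[[0, 0, -15, 0, 0, 0], [0, 0, -35, 0, 0, 0], [0, 0, -55, 0, 0, 0], [0, 0, -70, 0, 0, 0], [0, 0, -78, 0, 0, 0], [0, 0, -79, 0, 0, 0], [0, 0, -79, 0, 0, 0]]]}}

```text
time: 25.7
tool_pos: [692.0, -53.4, 236.6]
tcp_rot: [180.0, -0.0, 173.1]
ft_force: [-0.4, 0.1, 0.9]
finger_gap: 85.6
grip_force: 0.0
```

```bash
python3 -c "
from h import *
s=snap('scene')['img'][120:270,200:380]; cv2.imwrite('pics/s8.png',cv2.resize(s,None,fx=4,fy=4,interpolation=cv2.INTER_CUBIC)); print(r.sense()['tool_pos'],r.sense()['ft_force'])"
```

```text
[692.51074328 -53.65371357 237.64331408] [-0.60771046  0.3509013   0.76289424]
```

View pics/s8.png

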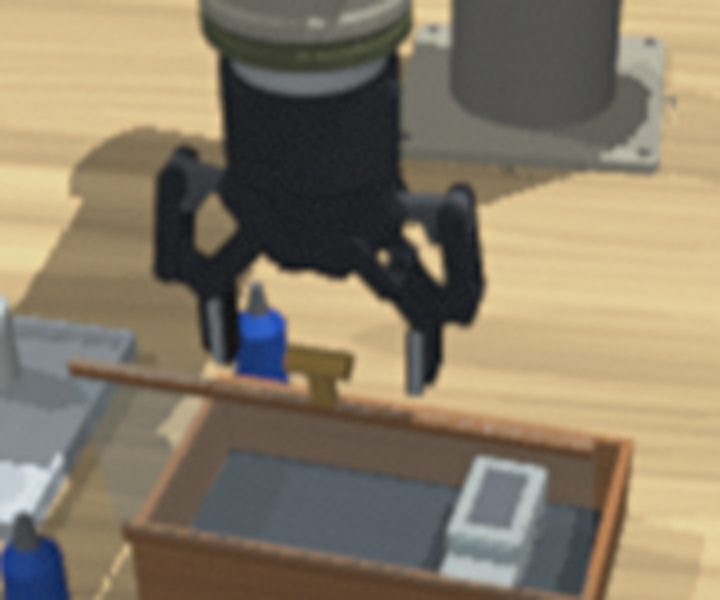

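The bar lies between the open fingers at (320,362). Gripping it and swinging the lid shut.

Emit:
{"method": "step_arm", "body": {"targets": [[[0, 0, 0, 0, 0, 0], [0, 0, 0, 0, 0, 0], [0, 0, 0, 0, 0, 0], [0, 0, 0, 0, 0, 0], [0, 0, 0, 0, 0, 0], [0, 0, 0, 0, 0, 0], [0, 0, 0, 0, 0, 0], [0, 0, 0, 0, 0, 0]]], "fingers": 1, "newtons": 35}}

```text
time: 26.42
tool_pos: [692.3, -55.1, 236.8]
tcp_rot: [-179.9, 0.0, 173.0]
ft_force: [-1.8, -5.8, 4.3]
finger_gap: 29.2
grip_force: 35.7
```

Emit:
{"method": "step_arm", "body": {"targets": [[[-8.7, 1.1, 1.9, 0, 0, 0], [-26, 3.2, 4.5, 0, 0, 0], [-43.7, 5.4, 5.3, 0, 0, 0], [-61.3, 7.5, 4.4, 0, 0, 0], [-78.8, 9.7, 1.6, 0, 0, 0], [-95.9, 11.8, -2.8, 0, 0, 0], [-112.4, 13.8, -9, 0, 0, 0], [-128.3, 15.8, -16.8, 0, 0, 0], [-143.3, 17.6, -26.2, 0, 0, 0], [-157.4, 19.4, -37, 0, 0, 0], [-170.2, 20.9, -49.2, 0, 0, 0]]]}}

```text
time: 27.33
tool_pos: [521.5, -33.4, 187.5]
tcp_rot: [-180.0, 0.1, 173.0]
ft_force: [-1.7, -2.7, 1.4]
finger_gap: 29.2
grip_force: 37.0
```

Emit:
{"method": "step_arm", "body": {"targets": [[[-11.7, 1.4, -13.4, 0, 0, 0], [-21.9, 2.7, -27.9, 0, 0, 0], [-30.6, 3.8, -43.4, 0, 0, 0], [-37.7, 4.6, -59.6, 0, 0, 0], [-43.2, 5.3, -76.6, 0, 0, 0], [-46.1, 5.7, -88.7, 0, 0, 0], [-47.9, 5.9, -99.2, 0, 0, 0], [-48.8, 6, -108, 0, 0, 0], [-49.3, 6.1, -115, 0, 0, 0], [-49.5, 6.1, -120, 0, 0, 0], [-49.5, 6.1, -120, 0, 0, 0]]]}}

```text
time: 28.25
tool_pos: [471.7, -27.1, 65.6]
tcp_rot: [180.0, -0.1, 173.0]
ft_force: [-6.2, -1.9, 0.8]
finger_gap: 29.0
grip_force: 37.4
```

Emit:
{"method": "step_arm", "body": {"targets": [[[0, 0, 0, 0, 0, 0], [0, 0, 0, 0, 0, 0], [0, 0, 0, 0, 0, 0], [0, 0, 0, 0, 0, 0], [0, 0, 10, 0, 0, 0], [0, 0, 35, 0, 0, 0], [0, 0, 70, 0, 0, 0], [0, 0, 100, 0, 0, 0], [4, -20, 110, 0, 0, 0], [11, -52, 110, 0, 0, 0], [18, -88, 110, 0, 0, 0], [25, -124, 110, 0, 0, 0]]], "fingers": -1}}

```text
time: 29.25
tool_pos: [498.3, -152.4, 178.9]
tcp_rot: [-180.0, 0.2, 173.1]
ft_force: [0.3, 0.1, -0.1]
finger_gap: 85.1
grip_force: 0.0
```

Emit:
{"method": "step_arm", "body": {"targets": [[[8, -36, 0, 0, 0, 0], [16, -72, 0, 0, 0, 0], [24, -108, 0, 0, 0, 0], [31, -140, 0, 0, 0, 0], [36, -165, 0, 0, 0, 0], [37.6, -176.3, -20, 0, 0, 0], [37.6, -176.3, -50, 0, 0, 0], [37.6, -176.3, -85, 0, 0, 0], [37.6, -176.3, -115, 0, 0, 0], [37.6, -176.3, -135, 0, 0, 0], [37.6, -176.3, -143.6, 0, 0, 0], [37.6, -176.3, -143.6, 0, 0, 0]]]}}

```text
time: 30.25
tool_pos: [533.7, -326.5, 31.3]
tcp_rot: [179.9, -0.2, 173.0]
ft_force: [-0.4, -0.1, -0.3]
finger_gap: 85.7
grip_force: 0.0
```

Emit:
{"method": "step_arm", "body": {"targets": [[[0, 0, 0, 0, 0, 0], [0, 0, 0, 0, 0, 0], [0, 0, 0, 0, 0, 0], [0, 0, 0, 0, 0, 0], [0, 0, 0, 0, 0, 0], [0, 0, 0, 0, 0, 0]]], "fingers": 1, "newtons": 30}}

```text
time: 30.75
tool_pos: [536.7, -328.6, 36.2]
tcp_rot: [-179.9, 0.2, 173.0]
ft_force: [0.2, -0.3, 7.6]
finger_gap: 51.0
grip_force: 31.3
```

Emit:
{"method": "step_arm", "body": {"targets": [[[0, 0, 0, 0, 0, 0], [0, 0, 8, 0, 0, 0], [0, 0, 25, 0, 0, 0], [0, 0, 48, 0, 0, 0], [0, 0, 75, 0, 0, 0], [0, 0, 100, 0, 0, 0], [0, 0, 115, 0, 0, 0], [4, 14, 120, 0, 0, 0], [10, 40, 120, 0, 0, 0], [18, 74, 120, 0, 0, 0], [27, 110, 120, 0, 0, 0], [36, 146, 120, 0, 0, 0]]]}}

```text
time: 31.75
tool_pos: [570.8, -179.5, 153.2]
tcp_rot: [180.0, -0.0, 173.0]
ft_force: [0.3, 0.2, -0.3]
finger_gap: 50.8
grip_force: 31.7
```

Emit:
{"method": "step_arm", "body": {"targets": [[[9, 36, 0, 0, 0, 0], [18, 72, 0, 0, 0, 0], [27, 108, 0, 0, 0, 0], [36, 144, 0, 0, 0, 0], [43, 175, 0, 0, 0, 0], [48, 195, -3, 0, 0, 0], [50, 205, -15, 0, 0, 0], [50, 205, -30, 0, 0, 0], [50, 205, -43, 0, 0, 0], [50, 205, -51, 0, 0, 0], [50, 205, -54, 0, 0, 0], [50, 205, -54, 0, 0, 0]]]}}

```text
time: 32.75
tool_pos: [620.1, 22.7, 98.1]
tcp_rot: [-180.0, -0.1, 173.0]
ft_force: [-0.3, -0.6, -0.9]
finger_gap: 51.0
grip_force: 31.8
```

Emit:
{"method": "step_arm", "body": {"targets": [[[0, 0, -1, 0, 0, 0], [0, 0, -2, 0, 0, 0], [0, 0, -3, 0, 0, 0], [0, 0, -3, 0, 0, 0]]]}}

```text
time: 33.08
tool_pos: [621.4, 22.8, 97.2]
tcp_rot: [-180.0, 0.0, 173.0]
ft_force: [-2.3, -0.9, 4.4]
finger_gap: 51.0
grip_force: 32.1
```

Emit:
{"method": "step_arm", "body": {"targets": [[[0, 0, -0.5, 0, 0, 0], [0, 0, -0.5, 0, 0, 0], [0, 0, -0.5, 0, 0, 0]]]}}

```text
time: 33.33
tool_pos: [621.4, 22.9, 97.2]
tcp_rot: [-180.0, 0.1, 173.0]
ft_force: [-5.4, -1.2, 8.4]
finger_gap: 51.1
grip_force: 32.6
```

Emit:
{"method": "step_arm", "body": {"targets": [[[0, 0, 0, 0, 0, 0], [0, 0, 0, 0, 0, 0], [0, 0, 0, 0, 0, 0], [0, 0, 0, 0, 0, 0], [0, 0, 3, 0, 0, 0], [0, 0, 20, 0, 0, 0], [0, 0, 50, 0, 0, 0], [0, 0, 85, 0, 0, 0], [-3, -10, 105, 0, 0, 0], [-15, -32, 110, 0, 0, 0], [-32, -62, 110, 0, 0, 0], [-50, -94, 110, 0, 0, 0]]], "fingers": -1}}

```text
time: 34.33
tool_pos: [571.3, -70.7, 207.1]
tcp_rot: [-180.0, 0.1, 173.1]
ft_force: [-0.2, -0.3, 0.3]
finger_gap: 85.7
grip_force: 0.0
```

```bash
python3 -c "
from h import *
s=r.sense(); print(s['time'],s['tool_pos'],s['tcp_rot'])"
```

```text
34.3333 [571.30352392 -70.70480411 207.12838337] [-1.79994045e+02  1.34664073e-01  1.73140767e+02]
```

Emit:
{"method": "step_arm", "body": {"targets": [[[-17, -32, 0, 0, 0, 0], [-34, -64, 0, 0, 0, 0], [-51, -96, 0, 0, 0, 0], [-68, -128, 0, 0, 0, 0], [-85, -160, 0, 0, 0, 0], [-102, -191, 0, 0, 0, 0], [-117, -219, 0, 0, 0, 0], [-129, -241, 0, 0, 0, 0], [-136, -254.5, 0, 0, 0, 0], [-136, -254.5, -5, 0, 0, 0], [-136, -254.5, -20, 0, 0, 0], [-136, -254.5, -45, 0, 0, 0]]]}}

```text
time: 35.33
tool_pos: [436.7, -326.3, 163.3]
tcp_rot: [-179.8, 0.3, 173.0]
ft_force: [0.9, 0.0, 0.1]
finger_gap: 85.2
grip_force: 0.0
```

Emit:
{"method": "step_arm", "body": {"targets": [[[0, 0, -25, 0, 0, 0], [0, 0, -50, 0, 0, 0], [0, 0, -72, 0, 0, 0], [0, 0, -90, 0, 0, 0], [0, 0, -102, 0, 0, 0], [0, 0, -107, 0, 0, 0], [0, 0, -107, 0, 0, 0], [0, 0, -107, 0, 0, 0]]]}}

```text
time: 36.0
tool_pos: [435.6, -325.1, 54.5]
tcp_rot: [-180.0, 0.0, 173.0]
ft_force: [0.1, 0.3, 0.2]
finger_gap: 85.3
grip_force: 0.0
```

Emit:
{"method": "step_arm", "body": {"targets": [[[0, 0, 0, 0, 0, 0], [0, 0, 0, 0, 0, 0], [0, 0, 0, 0, 0, 0], [0, 0, 0, 0, 0, 0], [0, 0, 0, 0, 0, 0], [0, 0, 0, 0, 0, 0], [0, 0, 0, 0, 0, 0], [0, 0, 0, 0, 0, 0]]], "fingers": 1, "newtons": 25}}

```text
time: 36.67
tool_pos: [435.5, -325.4, 54.6]
tcp_rot: [-180.0, 0.1, 173.0]
ft_force: [-0.7, 0.3, 6.6]
finger_gap: 35.1
grip_force: 25.6
```

Emit:
{"method": "step_arm", "body": {"targets": [[[0, 0, 8, 0, 0, 0], [0, 0, 25, 0, 0, 0], [0, 0, 48, 0, 0, 0], [0, 0, 75, 0, 0, 0], [0, 0, 100, 0, 0, 0], [0, 0, 115, 0, 0, 0], [6, 9, 120, 0, 0, 0], [20, 30, 120, 0, 0, 0], [38, 57, 120, 0, 0, 0], [58, 88, 120, 0, 0, 0], [78, 118, 120, 0, 0, 0], [98, 148, 120, 0, 0, 0]]]}}

```text
time: 37.67
tool_pos: [533.3, -174.5, 172.7]
tcp_rot: [180.0, -0.1, 173.0]
ft_force: [-0.2, -0.0, -0.5]
finger_gap: 34.9
grip_force: 25.1
```

Emit:
{"method": "step_arm", "body": {"targets": [[[18, 27, 0, 0, 0, 0], [31, 47, 0, 0, 0, 0], [37, 56, -5, 0, 0, 0], [37, 56, -18, 0, 0, 0], [37, 56, -34, 0, 0, 0], [37, 56, -47, 0, 0, 0], [37, 56, -54, 0, 0, 0], [37, 56, -57, 0, 0, 0], [37, 56, -57.5, 0, 0, 0], [37, 56, -57.5, 0, 0, 0]]]}}

```text
time: 38.5
tool_pos: [569.5, -121.8, 115.7]
tcp_rot: [-180.0, -0.0, 172.9]
ft_force: [0.7, -0.1, -0.7]
finger_gap: 35.2
grip_force: 25.1
```

Emit:
{"method": "step_arm", "body": {"targets": [[[0, 0, -0.5, 0, 0, 0], [0, 0, -1, 0, 0, 0], [0, 0, -1.5, 0, 0, 0], [0, 0, -1.5, 0, 0, 0]]]}}

```text
time: 38.83
tool_pos: [570.0, -121.6, 115.5]
tcp_rot: [-180.0, 0.0, 173.0]
ft_force: [-3.1, -1.1, 6.4]
finger_gap: 35.1
grip_force: 25.8
```

Contact at 6 N. I'll release, retreat upwards and clear the view.

Emit:
{"method": "step_arm", "body": {"targets": [[[0, 0, 0, 0, 0, 0], [0, 0, 0, 0, 0, 0], [0, 0, 0, 0, 0, 0], [0, 0, 0, 0, 0, 0], [0, 0, 3, 0, 0, 0], [0, 0, 20, 0, 0, 0], [0, 0, 50, 0, 0, 0], [0, 0, 85, 0, 0, 0], [0, 0, 115, 0, 0, 0], [-3, -25, 130, 0, 0, 0], [-6, -58, 130, 0, 0, 0], [-10, -94, 130, 0, 0, 0]]], "fingers": -1}}

```text
time: 39.83
tool_pos: [561.3, -215.3, 247.6]
tcp_rot: [-179.9, 0.3, 173.2]
ft_force: [-0.2, -0.5, -1.0]
finger_gap: 85.6
grip_force: 0.0
```

Emit:
{"method": "step_arm", "body": {"targets": [[[-8, -36, 0, 0, 0, 0], [-16, -72, 0, 0, 0, 0], [-24, -108, 0, 0, 0, 0], [-30, -135, 0, 0, 0, 0], [-32, -145, 0, 0, 0, 0], [-32, -145, 0, 0, 0, 0], [-32, -145, 0, 0, 0, 0]]]}}

```text
time: 40.42
tool_pos: [528.1, -359.7, 244.6]
tcp_rot: [180.0, -0.0, 173.0]
ft_force: [0.3, 0.5, -0.1]
finger_gap: 85.1
grip_force: 0.0
```

```bash
python3 -c "
from h import *
s=snap('top')['img']; a=cv2.resize(s[160:310,90:455],(800,329),interpolation=cv2.INTER_CUBIC)
b=cv2.resize(snap('scene')['img'][170:293,220:520],(800,270))[:270]
cv2.imwrite('pics/f.png',cv2.vconcat([a,b])); t=r.sense(); print(t['time'],t['tool_pos'])
d=cv2.imread('pics/top0.png')[:,:]
f=lambda im,c,w:im[c[1]-w:c[1]+w,c[0]-w:c[0]+w]
for c in((305,186),(386,209)):
    m=cv2.matchTemplate(f(s,c,22),f(d,c,12),cv2.TM_CCOEFF_NORMED); print(cv2.minMaxLoc(m)[1],np.array(cv2.minMaxLoc(m)[3])-10)"
```

```text
40.5167 [ 528.65124452 -358.48618393  244.77904074]
0.975443959236145 [0 1]
0.9512112736701965 [-1  0]
```

View pics/f.png

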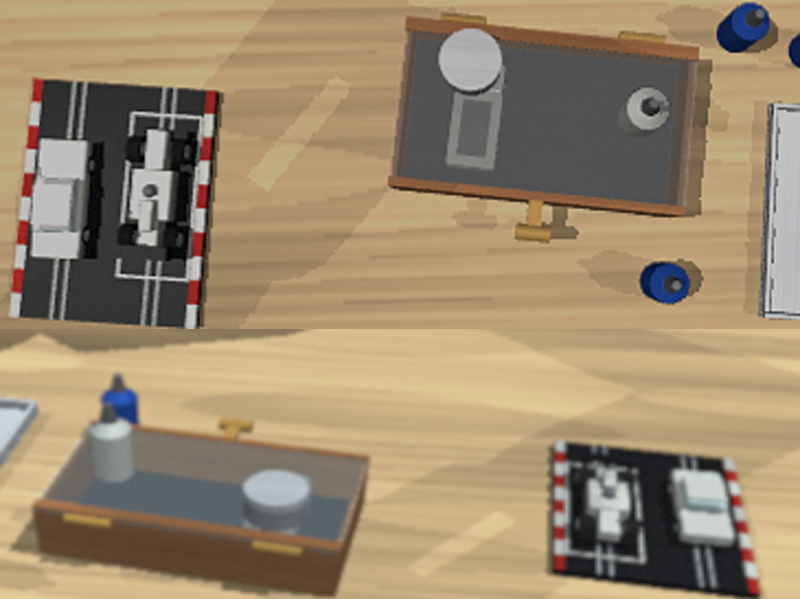

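The picture shows the lid shut, with the tin (470,60) and glue (648,108) upright within about 2 mm of their old places. The racer is in the box at (152,190), and the van and saloon haven't moved. Handing in.

```bash
python3 -c "
from bench import r
print(r.hand_in())"
```

```text
the job is handed in; nothing more can be done
None
```

The job is done and handed in at about 40 s: the racer is on its wheels in the start box, the lid is shut, the glue and tin stand upright within about 2 mm of their old places, and the van and saloon were left where they were.

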